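# Fit up a pipe for tacking in a welding booth

### The arm

A 6-joint arm with a two-finger parallel gripper is mounted at the origin on the work surface. World frame = base frame: x ahead of the robot, y to its left, z up, the work surface at z = 0. Lengths are in mm, angles in rad, forces in N, time in s.
With the tool pointing down it reaches from about 350 to 950 mm from the base axis. Payload 17.4 kg.
Tool frame: the origin (TCP) lies midway between the tips of the shut fingers; the grasp point (between the pads) lies 19 mm behind it; z points along the fingers, y is the direction in which the jaws open and shut (so a half turn about z gives the same grasp; the last joint's range is limited). The gripper opens to 93 mm and grips with 3 to 60 N. Pads are 15 mm wide; open, the fingers measure 128 mm over their backs; the gripper's body (75 mm by 188 mm) begins 65 mm behind the grasp point.
Start: joints at [-1.208, 0.116, 1.442, -0, 1.584, -0.038], TCP at [263.346, -621.515, 218.646] pointing down, gripper open.
Joint ranges: [-2.83, 2.83], [-0.83, 2.19], [0.07, 2.5], [-1.14, 4.28], [0.01, 3], [-2.97, 2.97]. Speed limits (rad/s): [1.89, 1.89, 2.22, 3.14, 3.14, 3.14].

### API

Orientations are given as [roll, pitch, yaw] about the fixed x, y, z axes, in that order (R = Rz(yaw) Ry(pitch) Rx(roll)).
In Python, from cell import observe, get_image, get_calibration, close_job gives the robot as it stands.
- The arm moves only by the tool step_arm, never from a script. Its argument "series" is a list that holds one entry, the list of rows, each a list of 7 numbers: the finger opening in mm, from 0 to 93, then the shift along the world's x, y, z in mm, then the turn, a rotation vector about the world's x, y, z in degrees. In form: [[[gripper, dx, dy, dz, rx, ry, rz], ...]]. A call has 1 to 12 rows; each row shifts and turns the commanded pose from where the row before left it; what a row does not reach is not made up. A row lasts 1/12 s, in which the tool goes at most 41.7 mm and 7.16 degrees, less where a joint would pass 70% of its speed; a pose out of reach is approached as far as the arm can. A call is refused whole if a number of a shift passes 41.7 or a number of a turn 7.16, either way. A call with a gripper value outside its range is refused whole. The fingers move at their own pace and stop on an object; "squeeze" is the grip in N (left out, the last holds). Time passes only in rows, so rows that do not move let the fingers close. It gives the time, the measured TCP pose, the force and the opening at its end, in the units of the state.
- observe(): the state, without advancing time (a new reading comes with each control period).
- get_image(name): name is "scene" or "top"; returns (picture, depth): 420x560x3 uint8, red, green, blue; 420x560 float32, mm along the optical axis (not along the pixel's ray), 0 where there is no reading.
- get_calibration(name): a dict with "fx", "fy", "cx", "cy" (pixels), "R" (3x3) and "t" (3): a world point X has camera coordinates R X + t. Camera axes: x right, y down, z forward; pixel columns grow to the right and rows downward; lengths in mm; the calibration is good to about 2 mm. A picture is of the moment at which its call begins. get_calibration takes no time and is no camera call.
- close_job(): hands the job in, once; it reports no verdict.
The state is a dict: "time": time; "joints": joint angles; "joint_velocities": joint speeds; "effort": joint torques, N m; "eef_pos": TCP position; "ee_rot": TCP orientation; "force": force on the tool from outside, world axes, zero at the start; "moment": the same for the moment, N m; "grip_width": finger opening in mm.
Only numpy, scipy, OpenCV 4.12 (cv2) and the standard library are available. Lean on these libraries where they do the work, as an engineer would, in place of code of your own. Each camera call takes 0.05 s, during which the arm holds its last target.

### The job

Three lengths of pipe hang on the hooks of the bench rack. Lift off the one with the same diameter as the pipe clamped in the angle-iron jig, lower it into the jig's V in line with that pipe, slide it along until the two ends butt together ready for tacking, and let go. Leave the other two pipes hanging on their hooks and do not disturb the chipping hammer and the grinder on the bench.

Things in the scene. Friction and masses are not known exactly. Their poses are not given: they have to be found in the camera images.
- rack: Bench rack of grey square tube, bolted down: cross bar 380 mm long, 25 mm square, top 228 mm up, on two uprights at its ends. Three hooks stick out of its front face 120 mm apart, at y = -120, 0 and +120 mm; any hook may hold any pipe. Origin at bench level under the middle of the bar's front face; x points from the hooks' tips back to the bar, y along the bar, z up.
- hook_tip (a point): Top of the upturned tip of the rack's middle hook; axes as the rack's; the other hooks are alike. Each is a steel rod of 10 mm diameter: level for 130 mm from the bar, axis 215 mm up, then turned up so that this point lies 14 mm above the top of the level part. Its outermost point is 143 mm in front of the bar.
- pipe: The pipe to be fitted: steel, 48.3 mm outside diameter, 41 mm bore, 100 mm long, about 0.4 kg, hanging level with a hook's rod through it, its bore's top on the rod: it must rise over 14 mm to pass the tip and at most 30 mm before its bore's bottom meets the rod. Origin at its middle, on its axis; x along its axis; ends alike; it may be rolled about x.
- pipe_slim: Another hanging pipe, not wanted: steel, 33.7 mm outside diameter, 100 mm long. Origin and axes as for the pipe.
- pipe_wide: Another hanging pipe, not wanted: steel, 60.3 mm outside diameter, 100 mm long. Origin and axes as for the pipe.
- jig: Jig fixed to the bench: a 35 x 35 x 4 mm angle iron, 90 degree V up, 260 mm long, on two feet. Its edges are 72 mm above the bench and 25 mm either side of the V's middle, so a pipe lying in it stands free on both sides from 75 mm up. Friction in the V: 2 to 6 N under the pipe's own weight, more if pressed down. Origin at bench level under its middle, x along the V towards the clamped end, z up.
- joint_face (a point): Centre of the free end face of the clamped pipe (48.3 x 100 mm), 85 mm up; axes as the jig's: x runs into the clamped pipe. 150 mm of empty V lies on the -x side. A 48.3 mm pipe lying in the V has its axis on this point's x axis. The F-clamp's upright red handle stands 66 mm along +x and is 253 mm high; its steel bar is 56 mm to the +y side.
- hammer: Bystander: steel chipping hammer with coiled handle, 260 mm long, head 170 mm across and 26 mm high, lying on the bench. Origin on the bench under its middle, x along the handle towards the head.
- grinder: Bystander: teal and black angle grinder lying on the bench beyond the jig and rack, about 300 mm long and 130 mm high. Origin on the bench under its middle, y along its body towards the disc.
Things that resemble listed ones, but are neither listed nor needed, are in the scene too. What is shaped like the pipe but purple or red is not meant.

How it is judged (in metres and radians):
On the way, in this order (a step that is already met when the one before it is completed fails the run):
1. The matching pipe is held in the gripper, off its hook and clear of the rack (height (world z) of pipe above 0.12 m and contact force between the fingers and pipe above 0.5 N and contact force between pipe and rack below 0.05 N and (x of pipe in the frame of rack below -0.19 m or y of pipe in the frame of rack below -0.25 m or y of pipe in the frame of rack above 0.25 m)), for 0.1 s.
2. The pipe has been lowered into the V in the gripper (not dropped in), in line with the clamped pipe (contact force between the fingers and pipe above 0.5 N and x of pipe in the frame of joint_face between -0.16 and -0.045 m and y of pipe in the frame of joint_face between -0.006 and 0.006 m and z of pipe in the frame of joint_face between -0.006 and 0.006 m and angle between the x axis of pipe and the x axis of joint_face, either way round below 0.1 rad), for 0.1 s.
At the end, for the whole second after the job is handed in: The 48 mm pipe lies still in the V of the jig, in line with the clamped pipe (within 3 mm and 0.04 rad), its end butted against the clamped pipe's with a gap of at most 3 mm; the other two pipes still hang on their hooks and the hammer and grinder are where they were (within 30 mm) (x of pipe in the frame of joint_face between -0.053 and -0.047 m and y of pipe in the frame of joint_face between -0.003 and 0.003 m and z of pipe in the frame of joint_face between -0.003 and 0.003 m and angle between the x axis of pipe and the x axis of joint_face, either way round below 0.04 rad and linear speed of pipe below 0.01 m/s and distance of each of pipe_slim, pipe_wide, hammer, grinder from where it was at the start of the episode below 0.03 m); the robot touches nothing.
It fails at once if another pipe knocked along or off its hook (distance of any of pipe_slim, pipe_wide from where it was at the start of the episode above 0.04 m).
It fails at once if the hammer or the grinder disturbed (distance of any of hammer, grinder from where it was at the start of the episode above 0.04 m).
It also fails if it takes over 48 s, if anything falls off the work surface, if the arm or the gripper's body presses on something with over 40 N, if the wrist force passes 120 N, or if a joint passes its speed limit or range.

## Working session

There is one attempt and no reset: what is moved stays moved. The work goes in short steps, Python scripts to look and compute and a tool call to move; the robot and the scene stay as the last step left them, time stands still between calls to the robot, and variables do not carry over. Pictures are saved under pics/ and viewed, and the job is handed in when it is done.

Besides the shell and the picture viewer there is one more tool, called after "Call:" by a JSON object that holds its "api" and its "payload". step_arm: Moves the arm, as the interface text tells. Its arguments: {"type":"object","properties":{"series":{"type":"array"},"squeeze":{"type":"number"}},"required":["series"]}

```bash
mkdir -p pics; ls; cat > h.py <<'E'
import numpy as np,cv2
from cell import *
def snap(n,tag):
    p,d=get_image(n); cv2.imwrite(f'pics/{tag}.png',p[:,:,::-1]); np.savez(f'pics/{tag}.npz',p=p,d=d); return p,d
def pts(n,d):
    c=get_calibration(n); R=np.array(c['R']);t=np.array(c['t'])
    v,u=np.mgrid[:d.shape[0],:d.shape[1]]
    X=np.stack([(u-c['cx'])/c['fx']*d,(v-c['cy'])/c['fy']*d,d],-1)
    W=(X-t)@R
    W[d<=0]=np.nan
    return W
E
python3 - <<'E'
from h import *
for n in('scene','top'):
    snap(n,n+'0'); c=get_calibration(n); print(n,c['fx'],c['cx'],c['cy'],np.round(c['R'],3).tolist(),np.round(c['t']), np.round(-np.array(c['R']).T@c['t']))
print(observe())
E
```

```text
pics
scene 517.5400863800138 279.85721691261875 198.41535338549556 [[0.114, 0.993, -0.02], [0.745, -0.099, -0.659], [-0.657, 0.06, -0.752]] [ -87. -323. 1777.] [1418.  -53. 1121.]
top 438.78892939008557 282.2628012961582 200.48200042996837 [[0.022, -1.0, 0.009], [-0.996, -0.023, -0.085], [0.085, -0.007, -0.996]] [  27.  586. 1048.] [ 494.   48. 1094.]
{'time': 0.1, 'joints': array([-1.20780843e+00,  1.16407483e-01,  1.44221127e+00, -1.01742977e-05,
        1.58403256e+00, -3.78235448e-02]), 'joint_velocities': array([-0.0013015 ,  0.00043797, -0.00070043, -0.00083849, -0.00034345,
       -0.00142899]), 'effort': array([ 2.40673711e-03, -7.22895384e+01, -6.23862720e+01,  7.82844471e-02,
        2.26877863e-02, -5.69928625e-05]), 'eef_pos': array([ 263.26458518, -621.32529429,  217.9916561 ]), 'ee_rot': array([-3.14053437e+00, -2.98663925e-05,  4.00811298e-01]), 'force': array([-0.86934891,  0.11449785,  0.27796528]), 'moment': array([2.23763714e-02, 9.56783420e-05, 1.31566146e-02]), 'grip_width': 93.06887981950148}
```

View pics/scene0.png

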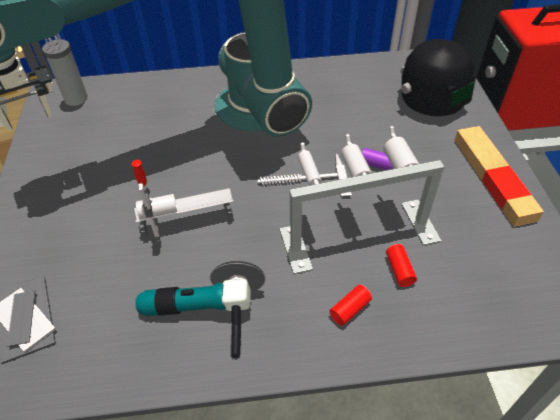

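View pics/top0.png

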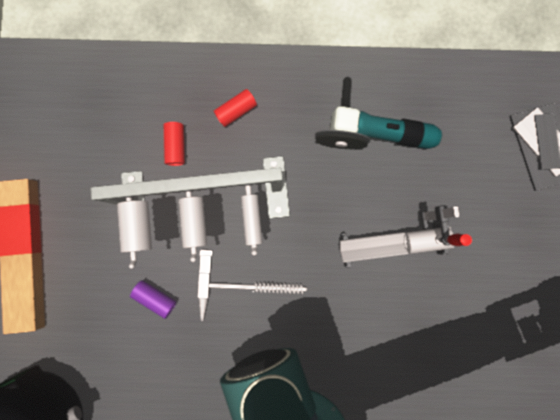

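The top view shows three hanging pipes at about (133,225), (192,220) and (251,217), which look widest, medium and slim. The jig is at (345–465,245) with its clamped pipe on the right, and the hammer is at (205–305,288). Next I measure diameters and poses.

```bash
python3 - <<'E'
from h import *
z=np.load('pics/top0.npz');p,d=z['p'],z['d'];W=pts('top',d)
hsv=cv2.cvtColor(p,cv2.COLOR_RGB2HSV)
# table check
print('table',W[330,150],W[100,150])
def fit(name,box,zlo,zhi):
    x0,y0,x1,y1=box
    P=W[y0:y1,x0:x1].reshape(-1,3); P=P[np.isfinite(P).all(1)]; P=P[(P[:,2]>zlo)&(P[:,2]<zhi)]
    r=cv2.minAreaRect(P[:,:2].astype(np.float32))
    print(name,len(P),'rect',np.round(r[0],1),np.round(r[1],1),round(r[2],2),'zmax',np.round(np.percentile(P[:,2],[50,90,98]),1))
fit('wide',(110,190,158,268),185,260)
fit('mid',(170,186,215,265),185,260)
fit('slim',(235,184,270,262),185,260)
fit('bar',(85,160,295,202),215,260)
fit('jig V',(330,225,408,275),40,90)
fit('clamped',(404,225,436,260),88,130)
for (v,us) in ((225,range(112,156,3)),(222,range(174,210,3)),(218,range(240,264,2))):
    print([tuple(np.round(W[v,u]).astype(int)) for u in us])
for u in (350,370,390,415,425,432): print(u,[tuple(np.round(W[v,u]).astype(int)) for v in range(226,262,3)])
big=cv2.resize(p[150:290,85:325],None,fx=3.3,fy=3.3,interpolation=2);cv2.imwrite('pics/crop1.png',big[:,:,::-1])
big=cv2.resize(p[195:285,325:485],None,fx=4.5,fy=4.5,interpolation=2);cv2.imwrite('pics/crop2.png',big[:,:,::-1])
E
```

```text
table [263.18649852 355.74939161  -2.60377183] [836.97293372 383.06283982  -2.02225203]
wide 1987 rect [512.6 351.3] [101.8 156.3] 82.23 zmax [219.2 225.7 228.3]
mid 1523 rect [524.3 231.5] [ 87.6 152.1] 82.62 zmax [219.6 225.3 228.2]
slim 951 rect [532.5 103.2] [143.7  39.8] 12.2 zmax [219.5 223.  228.2]
bar 2787 rect [580.4 230.7] [ 61.8 379.6] 7.31 zmax [225.9 228.  229.2]
jig V 1487 rect [ 472.3 -177. ] [ 76.3 157.5] 2.99 zmax [62.  70.6 73.3]
clamped 555 rect [ 494.2 -280.7] [47.7 67.4] 8.27 zmax [104.4 108.7 110.3]
[(np.int64(517), np.int64(460), np.int64(3)), (np.int64(517), np.int64(454), np.int64(-2)), (np.int64(517), np.int64(447), np.int64(-2)), (np.int64(513), np.int64(362), np.int64(216)), (np.int64(513), np.int64(355), np.int64(219)), (np.int64(513), np.int64(348), np.int64(222)), (np.int64(513), np.int64(343), np.int64(220)), (np.int64(513), np.int64(335), np.int64(224)), (np.int64(513), np.int64(331), np.int64(219)), (np.int64(513), np.int64(326), np.int64(216)), (np.int64(514), np.int64(321), np.int64(213)), (np.int64(514), np.int64(316), np.int64(209)), (np.int64(51
[... 4069 characters left out ...]
-317), np.int64(0)), (np.int64(450), np.int64(-317), np.int64(0))]
432 [(np.int64(532), np.int64(-337), np.int64(-4)), (np.int64(523), np.int64(-311), np.int64(69)), (np.int64(515), np.int64(-300), np.int64(101)), (np.int64(508), np.int64(-298), np.int64(106)), (np.int64(501), np.int64(-298), np.int64(106)), (np.int64(495), np.int64(-297), np.int64(107)), (np.int64(488), np.int64(-298), np.int64(106)), (np.int64(481), np.int64(-298), np.int64(105)), (np.int64(474), np.int64(-303), np.int64(92)), (np.int64(465), np.int64(-333), np.int64(4)), (np.int64(458), np.int64(-335), np.int64(-1)), (np.int64(450), np.int64(-335), np.int64(0))]<stdin>:19: RuntimeWarning: invalid value encountered in cast
```

View pics/crop1.png

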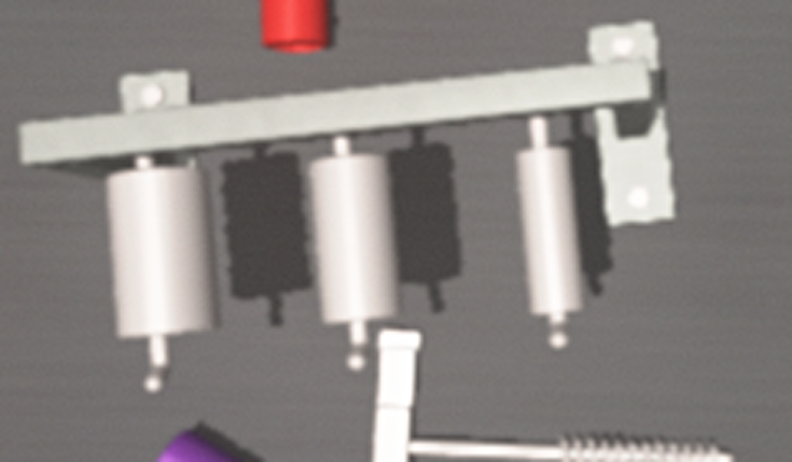

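View pics/crop2.png

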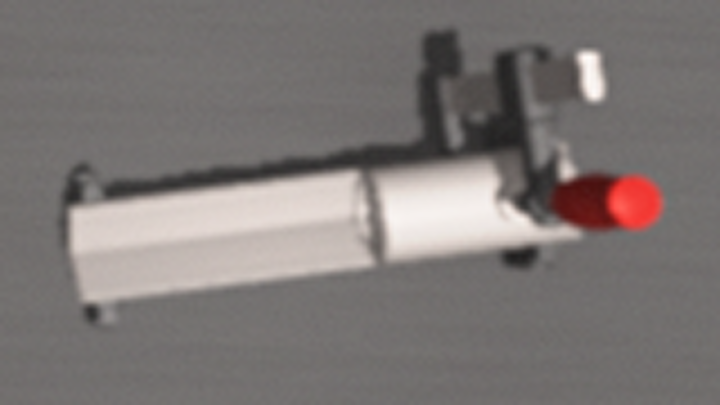

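The middle pipe, at pixel (192,220), measures about 48 mm against 60 mm and 33 mm for its neighbours, so it's the match for the clamped pipe (about 48 mm). The purple and red cylinders are ruled out by the task. Next I fit cylinder axes from both cameras.

```bash
cat > fit.py <<'E'
from h import *
from scipy.optimize import least_squares
def cyl(P,dir0,R=None):
    # axis: point c + s*dir, horizontal-ish; params: lateral offset,z,yaw,pitch,(R)
    c0=P.mean(0); a0=np.arctan2(dir0[1],dir0[0])
    def res(q,full=False):
        a=a0+q[2]; d=np.array([np.cos(a)*np.cos(q[3]),np.sin(a)*np.cos(q[3]),np.sin(q[3])])
        n=np.array([-np.sin(a0),np.cos(a0),0]); c=c0+q[0]*n+np.array([0,0,q[1]])
        v=P-c; v=v-np.outer(v@d,d)
        r=np.linalg.norm(v,axis=1)-(R if R else q[4])
        return (c,d,a) if full else r
    q0=[0,-20,0,0]+([] if R else [25])
    s=least_squares(res,q0,loss='soft_l1',f_scale=2)
    c,d,a=res(s.x,True); t=(P-c)@d
    return c,d,a,s.x,np.percentile(t,[1,99]),np.sqrt(np.mean(s.fun**2))
E
python3 - <<'E'
from fit import *
S={}
for n in('scene','top'):
    z=np.load(f'pics/{n}0.npz'); S[n]=(z['p'],pts(n,z['d']))
def sel(n,lo,hi):
    W=S[n][1].reshape(-1,3); W=W[np.isfinite(W).all(1)]
    return W[((W>lo)&(W<hi)).all(1)]
tb={n:np.median(sel(n,[300,-150,-30],[430,60,15])[:,2]) for n in S}; print('bench',tb)
def rep(nm,n,lo,hi,d0,R=None):
    P=sel(n,lo,hi); c,d,a,q,t,e=cyl(P,d0,R)
    e1,e2=c+d*t[0],c+d*t[1]
    print(nm,n,len(P),'R',R or round(q[4],1),'c',np.round((e1+e2)/2,1),'ends',np.round(e1,1),np.round(e2,1),'yaw',round(np.degrees(a),1),'pitch',round(np.degrees(q[3]),1),'rms',round(e,1))
for n in S:
  for R in(None,24.15):
    rep('mid',n,[455,185,178],[562,265,245],(1,.1),R)
    rep('clamped',n,[450,-298,88],[540,-225,118],(.1,-1),R)
  rep('wide',n,[440,300,178],[550,395,245],(1,.1))
  rep('slim',n,[470,75,178],[575,135,245],(1,.1))
  B=sel(n,[540,20,215],[640,440,240]); 
  # bar top face
  B=B[np.abs(B[:,2]-np.median(B[:,2]))<5]
  r=cv2.minAreaRect(B[:,:2].astype(np.float32)); print('bar',n,r, np.median(B[:,2]))
E
```

```text
bench {'scene': np.float64(0.49284479224862815), 'top': np.float64(-0.9318981576266809)}
mid scene 553 R 23.0 c [509.2 220.6 201. ] ends [458.2 214.  200.6] [560.2 227.2 201.3] yaw 7.4 pitch 0.4 rms 1.9
clamped scene 305 R 23.4 c [ 493.8 -273.9   86. ] ends [ 490.6 -248.8   85.7] [ 497.  -299.1   86.3] yaw -82.7 pitch 0.7 rms 2.4
mid scene 553 R 24.15 c [509.2 221.1 199.7] ends [458.2 214.7 199.3] [560.2 227.6 200. ] yaw 7.2 pitch 0.4 rms 2.0
clamped scene 305 R 24.15 c [ 493.4 -274.    85.1] ends [ 490.3 -248.8   84.8] [ 496.6 -299.1   85.5] yaw -82.8 pitch 0.7 rms 2.4
wide scene 661 R 29.5 c [495.  339.7 194.1] ends [441.9 332.8 193.8] [548.  346.7 194.3] yaw 7.5 pitch 0.3 rms 2.0
slim scene 417 R 15.6 c [522.6 101.4 208. ] ends [470.9  95.1 207.8] [574.3 107.8 208.3] yaw 7.0 pitch 0.3 rms 1.6
bar scene ((570.1763305664062, 228.60617065429688), (89.5759506225586, 380.9640197753906), 6.956598281860352) 226.58655148618902
mid top 1134 R 24.1 c [510.4 221.6 198.2] ends [459.4 215.1 197.7] [561.5 228.2 198.6] yaw 7.3 pitch 0.5 rms 1.5
clamped top 476 R 23.5 c [ 493.  -274.1   84.6] ends [ 489.1 -248.4   84.3] [ 496.8 -299.8   84.9] yaw -81.4 pitch 0.7 rms 1.5
mid top 1134 R 24.15 c [510.4 221.6 198.1] ends [459.4 215.1 197.7] [561.5 228.2 198.6] yaw 7.3 pitch 0.5 rms 1.5
clamped top 476 R 24.15 c [ 492.9 -274.1   83.9] ends [ 489.1 -248.4   83.6] [ 496.7 -299.8   84.2] yaw -81.6 pitch 0.7 rms 1.5
wide top 1428 R 30.2 c [496.4 340.7 191.8] ends [444.3 333.9 191.2] [548.5 347.6 192.5] yaw 7.5 pitch 0.7 rms 1.6
slim top 814 R 16.6 c [523.7 102.4 205.4] ends [473.3  96.  205.4] [574.1 108.8 205.5] yaw 7.3 pitch 0.1 rms 1.3
bar top ((567.5360107421875, 229.05487060546875), (87.78783416748047, 379.6363525390625), 7.310517311096191) 225.90175059953893
```

Both cameras agree on these measurements:

| Item | Radius | Position | Direction |
|---|---|---|---|
| Middle pipe | 24.1 mm (neighbours 30.2 and 16.6 mm) | axis through (510,221.4), z ≈ 199, centre x ≈ 521 | yaw 7.3° |
| Clamped pipe | not used | axis z ≈ 85, joint face ≈ (489,−245) | yaw ≈ −81.8° |

Now raise the arm and travel.

Call:
{"api": "step_arm", "payload": {"series": [[[93,0,0,36,0,0,0],[93,0,0,36,0,0,0],[93,0,0,36,0,0,0],[93,10,35,0,0,0,-0.6],[93,10,35,0,0,0,-0.6],[93,10,35,0,0,0,-0.6],[93,10,35,0,0,0,-0.6],[93,10,35,0,0,0,-0.6],[93,10,35,0,0,0,-0.6],[93,10,35,0,0,0,-0.6],[93,10,35,0,0,0,-0.6],[93,10,35,0,0,0,-0.6]]], "squeeze": 30}}

```text
time: 1.1
eef_pos: [353.3, -304.8, 326.4]
ee_rot: [-3.141, 0.0, 0.306]
force: [1.5, -0.1, -0.1]
grip_width: 92.6
```

Call:
{"api": "step_arm", "payload": {"series": [[[93,10,35,0,0,0,-0.6],[93,10,35,0,0,0,-0.6],[93,10,35,0,0,0,-0.6],[93,10,35,0,0,0,-0.6],[93,10,35,0,0,0,-0.6],[93,10,35,0,0,0,-0.6],[93,10,35,0,0,0,-0.6],[93,10,35,0,0,0,-0.6],[93,10,35,0,0,0,-0.6],[93,10,35,0,0,0,-0.6],[93,10,35,0,0,0,-0.6],[93,10,35,0,0,0,-0.6]]]}}

```text
time: 2.1
eef_pos: [473.3, 115.5, 326.5]
ee_rot: [3.142, -0.0, 0.181]
force: [0.3, 0.3, 0.1]
grip_width: 93.0
```

Call:
{"api": "step_arm", "payload": {"series": [[[93,12,35,0,0,0,-1],[93,12,35,0,0,0,-1],[93,11.7,35.8,0,0,0,-1.1],[93,0,0,-28,0,0,0],[93,0,0,-28,0,0,0],[93,0,0,0,0,0,0]]]}}

```text
time: 2.6
eef_pos: [507.8, 219.4, 264.8]
ee_rot: [3.14, 0.007, 0.128]
force: [-0.6, -0.5, -1.8]
grip_width: 93.0
```

```bash
python3 - <<'E'
from h import *
for n in('scene','top'): snap(n,n+'1')
a=cv2.imread('pics/scene1.png')[90:290,240:480];b=cv2.imread('pics/top1.png')[130:330,80:320]
cv2.imwrite('pics/c1.png',cv2.resize(np.hstack([a,b]),None,fx=1.65,fy=2.2,interpolation=2))
o=observe();print(o['eef_pos'],o['ee_rot'],o['joints'])
E
```

```text
[508.74557751 219.09717737 270.63106031] [3.14124540e+00 1.45840846e-03 1.26737131e-01] [ 3.60604243e-01 -1.56288864e-01  1.62651376e+00  1.74114964e-07
  1.67286694e+00  1.80466320e+00]
```

View pics/c1.png

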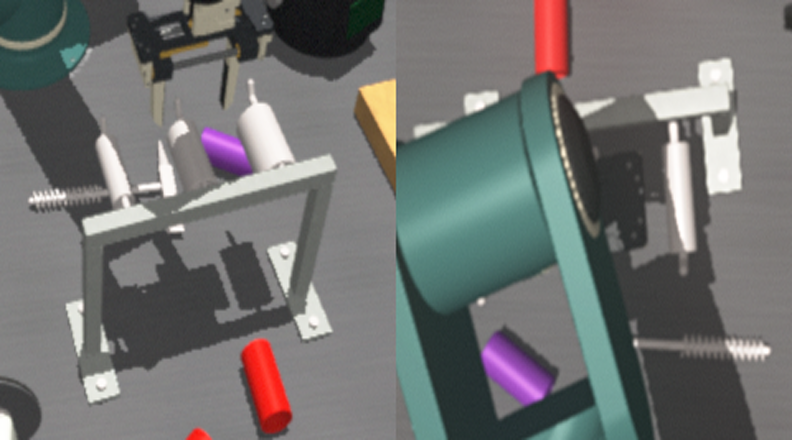

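The scene view shows the fingers straddling the middle pipe (fingers at ~(157,95) and (232,85) in the crop, pipe at (187,150)). Descend with a 2 mm y correction, then close.

Call:
{"api": "step_arm", "payload": {"series": [[[93,0.3,2,-20,0,0,0],[93,0,0,-20,0,0,0],[93,0,0,-20,0,0,0],[93,0,0,-19,0,0,0],[93,0,0,0,0,0,0],[93,0,0,0,0,0,0]]]}}

```text
time: 3.2
eef_pos: [509.7, 221.0, 193.4]
ee_rot: [-3.141, -0.001, 0.126]
force: [-0.9, -0.3, -0.0]
grip_width: 92.8
```

```bash
python3 - <<'E'
from h import *
p,d=snap('scene','scene2')
cv2.imwrite('pics/c2.png',cv2.resize(cv2.imread('pics/scene2.png')[90:250,260:460],None,fx=3.5,fy=3.5,interpolation=2))
o=observe();print(o['eef_pos'],o['ee_rot'],o['force'])
E
```

```text
[509.96004753 221.25174899 194.07727853] [-3.14104093e+00 -2.10763882e-03  1.26313324e-01] [-0.71643303 -0.52725866 -0.04984241]
```

View pics/c2.png

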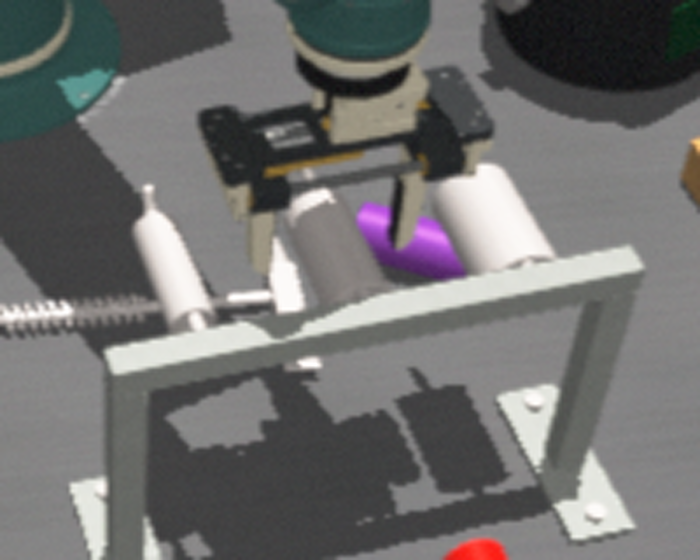

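The fingers are either side of the pipe and the gripper body clears the neighbours. Lower 1.5 mm and close.

Call:
{"api": "step_arm", "payload": {"series": [[[93,0,0,-1.5,0,0,0],[40,0,0,0,0,0,0],[40,0,0,0,0,0,0],[40,0,0,0,0,0,0],[40,0,0,0,0,0,0],[40,0,0,0,0,0,0],[40,0,0,0,0,0,0],[40,0,0,0,0,0,0],[40,0,0,0,0,0,0]]], "squeeze": 35}}

```text
time: 4.0
eef_pos: [509.3, 221.3, 190.1]
ee_rot: [-3.142, 0.0, 0.127]
force: [0.1, 0.8, 0.5]
grip_width: 47.5
```

Call:
{"api": "step_arm", "payload": {"series": [[[40,0,0,0,0,0,0],[40,0,0,6,0,0,0],[40,0,0,6,0,0,0],[40,0,0,5,0,0,0],[40,0,0,5,0,0,0],[40,0,0,0,0,0,0],[40,0,0,0,0,0,0]]]}}

```text
time: 4.58
eef_pos: [509.4, 221.3, 212.5]
ee_rot: [-3.141, -0.001, 0.127]
force: [0.7, 1.5, -4.1]
grip_width: 47.6
```

```bash
python3 - <<'E'
from fit import *
p,d=snap('scene','scene3')
W=pts('scene',d).reshape(-1,3);W=W[np.isfinite(W).all(1)]
lo,hi=[515,190,195],[556,262,265]
P=W[((W>lo)&(W<hi)).all(1)]; P=P[np.abs((P[:,1]-222)-(P[:,0]-510)*.128)<24]
c,dd,a,q,t,e=cyl(P,(1,.128),24.15); print(len(P),c,np.degrees(a),np.degrees(q[3]),e)
cv2.imwrite('pics/c3.png',cv2.resize(cv2.imread('pics/scene3.png')[90:250,260:460],None,fx=3.5,fy=3.5,interpolation=2))
o=observe();print(o['eef_pos'],o['ee_rot'],o['force'],o['grip_width'])
E
```

```text
266 [537.81046387 223.1622414  222.46824012] 3.2954466420252304 0.931292694769236 3.1635714746042325
[509.31846276 221.2645535  212.07533582] [3.14157353e+00 5.39894885e-05 1.26775838e-01] [-0.73954278  0.9232771  -4.2703432 ] 46.818746128042314
```

View pics/c3.png

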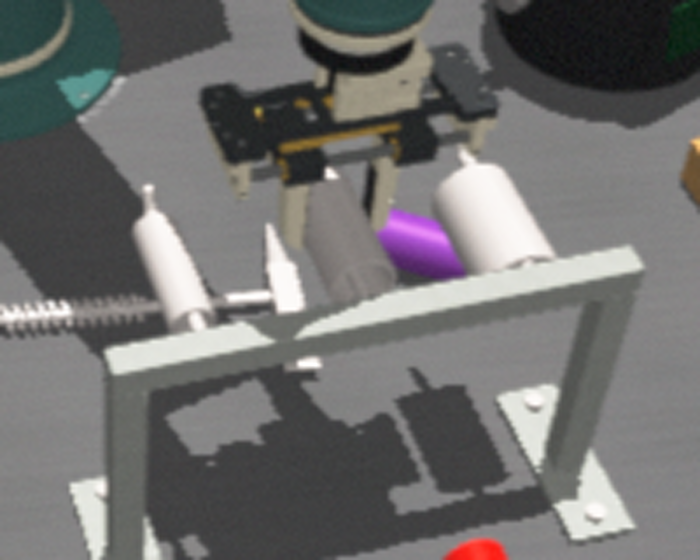

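The pipe lifted 22 mm (axis now ~222) and the wrist reads −4.2 N, which is its weight alone. Pull it out along the hook.

Call:
{"api": "step_arm", "payload": {"series": [[[40,-8,-1,0,0,0,0],[40,-12,-1.5,0,0,0,0],[40,-12,-1.6,0,0,0,0],[40,-12,-1.5,0,0,0,0]]]}}

```text
time: 4.97
eef_pos: [464.2, 215.5, 211.6]
ee_rot: [3.141, 0.001, 0.127]
force: [-0.7, 0.3, -3.4]
grip_width: 47.7
```

Call:
{"api": "step_arm", "payload": {"series": [[[40,-15,-1.9,0,0,0,0],[40,-15,-1.9,0,0,0,0],[40,-15,-1.9,0,0,0,0],[40,-15,-2,0,0,0,0],[40,-15,-1.9,0,0,0,0],[40,-15,-1.9,0,0,0,0],[40,-15,-1.9,0,0,0,0],[40,-16,-2,0,0,0,0],[40,0,0,0,0,0,0],[40,0,0,0,0,0,0]]]}}

```text
time: 5.8
eef_pos: [343.7, 200.2, 212.2]
ee_rot: [-3.141, -0.001, 0.127]
force: [0.6, 0.5, -4.0]
grip_width: 47.5
```

```bash
python3 - <<'E'
from h import *
p,d=snap('scene','scene4')
snap('top','top4')
o=observe();print(o['eef_pos'],o['ee_rot'],o['force'],o['grip_width'],o['joints'])
E
```

```text
[344.41356724 200.26096506 212.0390799 ] [-3.14158490e+00 -2.08174350e-04  1.26808892e-01] [-0.19413944 -0.78654873 -5.86717551] 47.37207667229206 [ 4.62669125e-01 -5.18166460e-01  1.99454736e+00 -6.15651383e-05
  1.66501266e+00  1.90665076e+00]
```

View pics/scene4.png

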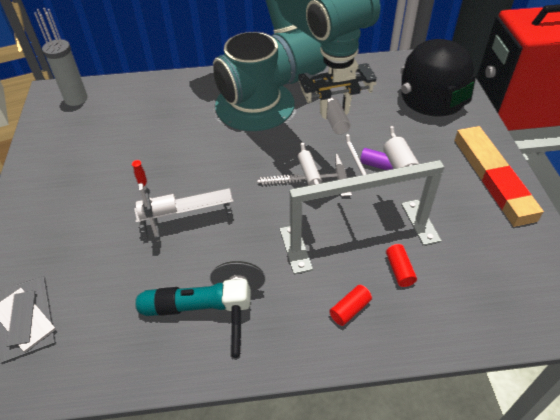

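The pipe is clear of the hook (bare rod at (355,160)) and both other pipes are still hanging. Raise, then swing to above the jig while turning −89°.

Call:
{"api": "step_arm", "payload": {"series": [[[40,0,0,30,0,0,0],[40,0,0,30,0,0,0],[40,5,-15,10,0,0,-4],[40,10,-28,0,0,0,-6.5],[40,10,-28,0,0,0,-6.5],[40,10,-28,0,0,0,-6.5],[40,10,-28,0,0,0,-6.5],[40,10,-28,0,0,0,-6.5],[40,10,-28,0,0,0,-6.5],[40,10,-28,0,0,0,-6.5],[40,10,-28,0,0,0,-6.5],[40,10,-28,0,0,0,-6.5]]]}}

```text
time: 6.9
eef_pos: [439.9, -68.7, 281.8]
ee_rot: [3.141, 0.0, -0.97]
force: [1.3, -0.3, -3.9]
grip_width: 47.0
```

Call:
{"api": "step_arm", "payload": {"series": [[[40,9,-22,0,0,0,-6.5],[40,9,-22,0,0,0,-6.5],[40,9,-22,0,0,0,-6.5],[40,9,-22,0,0,0,-6.7],[40,0,0,-30,0,0,0],[40,0,0,-30,0,0,0],[40,0,0,-30,0,0,0],[40,0,0,-20,0,0,0],[40,0,0,0,0,0,0],[40,0,0,0,0,0,0]]]}}

```text
time: 7.73
eef_pos: [475.2, -154.9, 171.7]
ee_rot: [3.14, 0.001, -1.422]
force: [-0.9, -0.0, -4.0]
grip_width: 47.2
```

```bash
python3 - <<'E'
from h import *
p,d=snap('scene','scene5');W=pts('scene',d)
snap('top','top5')
cv2.imwrite('pics/c5.png',np.hstack([cv2.resize(cv2.imread(f'pics/{f}.png')[r:r+140,c:c+140],None,fx=2.8,fy=2.8,interpolation=2) for f,r,c in(('scene5',120,120),('top5',180,330))]))
o=observe();print(o['eef_pos'],o['ee_rot'],o['force'],o['grip_width'],o['joints'])
E
```

```text
[ 476.05827503 -155.08202244  173.85160498] [-3.14007607e+00 -8.74974663e-04 -1.42143027e+00] [ 0.37264212 -0.01098384 -3.38618714] 47.1316349961619 [-3.65865669e-01 -2.57529420e-01  1.86798787e+00 -1.41184471e-05
  1.52938337e+00  2.62636084e+00]
```

View pics/c5.png

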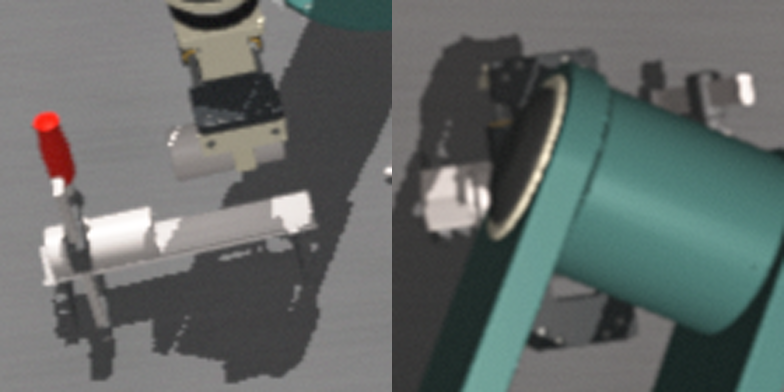

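The pipe is above the V with a few cm to go. Fit the held pipe and refit the jig line before lowering.

```bash
python3 - <<'E'
from fit import *
W=pts('scene',np.load('pics/scene5.npz')['d'])
d0=(np.cos(-1.42),np.sin(-1.42)); n=np.array([-d0[1],d0[0],0])
for nm,(c0,c1,r0,r1) in dict(L=(179,194,162,186),R=(211,223,164,182)).items():
    P=W[r0:r1,c0:c1].reshape(-1,3); P=P[np.isfinite(P).all(1)]
    print(nm,len(P),np.round(np.percentile(P,[1,50,99],axis=0),0).tolist())
P=W[155:190,175:226].reshape(-1,3); P=P[np.isfinite(P).all(1)]
l=(P-[476,-155,0])@n; s=(P-[476,-155,0])@np.array([*d0,0])
m=(abs(l)<26)&(P[:,2]>150)&(P[:,2]<212)&((s>12)|(s<-14))
Q=P[m]; c,dd,a,q,t,e=cyl(Q,d0,24.15); print(len(Q),np.round(c,1),np.degrees(a),np.degrees(q[3]),e,'ends',c+dd*t[0],c+dd*t[1])
l=(c-[476,-155,0])@n; print('lateral',l)
# joint face & V line from both initial views
for nme in('scene','top'):
    V=pts(nme,np.load(f'pics/{nme}0.npz')['d']).reshape(-1,3);V=V[np.isfinite(V).all(1)]
    B=V[(V[:,1]<-100)&(V[:,1]>-235)&(V[:,0]>435)&(V[:,0]<520)&(V[:,2]>40)&(V[:,2]<80)]
    ys=np.arange(-225,-115,15); out=[]
    for y in ys:
        b=B[abs(B[:,1]-y)<8]; out.append((np.percentile(b[:,0],2)+np.percentile(b[:,0],98))/2)
    k=np.polyfit(ys,out,1); print(nme,'V line slope deg',np.degrees(np.arctan(k[0])),'x@-245',np.polyval(k,-245),'x@-155',np.polyval(k,-155))
    C=V[(V[:,1]<-200)&(V[:,1]>-280)&(abs(V[:,0]-490)<18)&(V[:,2]>95)&(V[:,2]<118)]
    print(' face y',np.percentile(C[:,1],[98,99,99.7]))
E
```

```text
L 360 [[250.0, -254.0, -4.0], [497.0, -205.0, 194.0], [574.0, -170.0, 301.0]]
R 215 [[287.0, -158.0, -3.0], [496.0, -127.0, 185.0], [566.0, -109.0, 287.0]]
327 [ 480.4 -188.4  181.5] -81.63472682813821 -1.656231375153957 1.867428438278219 ends [ 470.67756616 -122.6282527   183.44614275] [ 484.6246695  -217.47560441  180.67416384]
lateral -0.717887364747815
scene V line slope deg -7.111656579455249 x@-245 488.23906817798076 x@-155 477.010380932023
 face y [-247.32518667 -247.09788625 -246.99398099]
top V line slope deg -9.614144748896791 x@-245 489.5959639568799 x@-155 474.35074828984455
 face y [-246.8930086  -246.63228106 -245.86943349]
```

The held pipe is in line: yaw −81.6°, lateral error under 1 mm, gap about 28 mm, axis 8 mm above the TCP. Lower to just above seating.

Call:
{"api": "step_arm", "payload": {"series": [[[40,0,0,-20,0,0,-0.2],[40,0,0,-20,0,0,0],[40,0,0,-20,0,0,0],[40,0,0,-15,0,0,0],[40,0,0,-8,0,0,0],[40,0,0,-3,0,0,0],[40,0,0,0,0,0,0],[40,0,0,0,0,0,0]]]}}

```text
time: 8.5
eef_pos: [476.0, -155.0, 87.6]
ee_rot: [-3.14, -0.001, -1.425]
force: [-0.2, 0.2, -3.2]
grip_width: 47.6
```

```bash
python3 - <<'E'
from h import *
p,d=snap('scene','scene6')
cv2.imwrite('pics/c6.png',cv2.resize(cv2.imread('pics/scene6.png')[130:250,110:260],None,fx=4.5,fy=4.5,interpolation=2))
o=observe();print(o['eef_pos'],o['ee_rot'],o['force'],o['grip_width'])
E
```

```text
[ 476.00560844 -154.98647542   87.60516946] [-3.13998036e+00 -9.42276535e-04 -1.42483682e+00] [ 0.40653141 -0.53109755 -4.36124492] 47.61534796093721
```

View pics/c6.png

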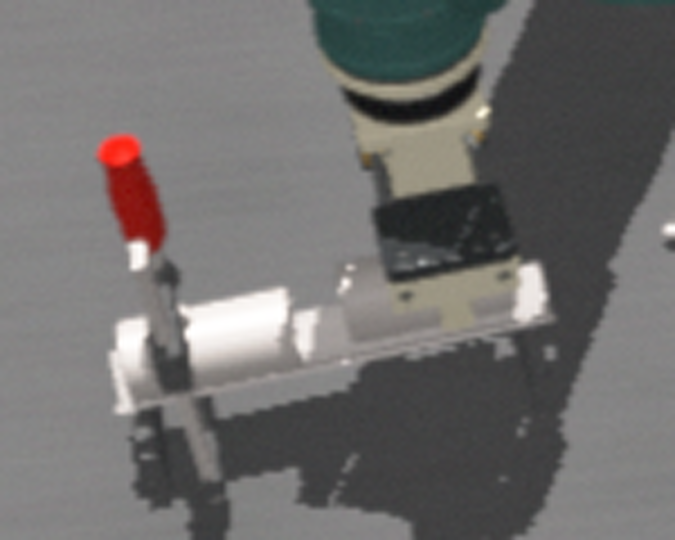

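It's in line with the clamped pipe, with an axial gap of about 28 mm. Now small steps down, watching the force.

Call:
{"api": "step_arm", "payload": {"series": [[[40,0,0,-2,0,0,0],[40,0,0,-2,0,0,0],[40,0,0,-2,0,0,0],[40,0,0,-1,0,0,0],[40,0,0,0,0,0,0],[40,0,0,0,0,0,0]]]}}

```text
time: 9.05
eef_pos: [475.3, -154.7, 79.1]
ee_rot: [3.142, 0.0, -1.425]
force: [0.7, -0.3, -3.3]
grip_width: 47.3
```

Call:
{"api": "step_arm", "payload": {"series": [[[40,0,0,-1,0,0,0],[40,0,0,0,0,0,0],[40,0,0,0,0,0,0]]]}}

```text
time: 9.3
eef_pos: [475.3, -154.7, 78.1]
ee_rot: [3.142, 0.0, -1.425]
force: [0.1, -0.7, -4.1]
grip_width: 47.3
```

Call:
{"api": "step_arm", "payload": {"series": [[[40,0,0,-1,0,0,0],[40,0,0,0,0,0,0],[40,0,0,0,0,0,0]]]}}

```text
time: 9.55
eef_pos: [475.3, -154.7, 77.1]
ee_rot: [3.142, 0.0, -1.425]
force: [0.4, -0.6, -4.0]
grip_width: 47.2
```

Call:
{"api": "step_arm", "payload": {"series": [[[40,0,0,-0.7,0,0,0],[40,0,0,0,0,0,0],[40,0,0,0,0,0,0]]]}}

```text
time: 9.8
eef_pos: [475.3, -154.7, 76.4]
ee_rot: [3.142, 0.0, -1.425]
force: [0.1, -0.2, -4.6]
grip_width: 47.5
```

Call:
{"api": "step_arm", "payload": {"series": [[[40,0,0,-0.7,0,0,0],[40,0,0,0,0,0,0],[40,0,0,0,0,0,0]]]}}

```text
time: 10.05
eef_pos: [475.4, -154.7, 75.8]
ee_rot: [-3.142, -0.0, -1.425]
force: [-0.8, -0.4, -4.0]
grip_width: 47.5
```

```bash
python3 - <<'E'
from h import *
p,d=snap('scene','scene7')
cv2.imwrite('pics/c7.png',cv2.resize(cv2.imread('pics/scene7.png')[130:250,110:260],None,fx=4.5,fy=4.5,interpolation=2))
o=observe();print(o['eef_pos'],o['ee_rot'],o['force'],o['moment'],o['grip_width'])
from fit import *
W=pts('scene',d);d0=np.array([np.cos(-1.425),np.sin(-1.425),0]);n=np.array([-d0[1],d0[0],0])
P=W[150:225,150:235].reshape(-1,3);P=P[np.isfinite(P).all(1)]
v=P-[475.3,-154.7,0];l=v@n;s=v@d0
for nm,a,b in(('pipe',14,60),('rear',-40,-14),('clamped',94,140)):
    m=(abs(l)<26)&(P[:,2]>85)&(P[:,2]<125)&(s>a)&(s<b)
    Q=P[m]
    c,dd,aa,q,t,e=cyl(Q,d0,24.15); print(nm,len(Q),np.round(c,1),'lat',(c-[475.3,-154.7,0])@n,np.degrees(aa),np.degrees(q[3]),e,'s',np.percentile(s[m],[1,99]))
E
```

```text
[ 475.34380439 -154.75430453   75.76647146] [-3.14159208e+00 -6.50269207e-05 -1.42485489e+00] [ 0.07952077 -0.79721672 -4.02903638] [ 0.13571933  0.00290244 -0.0792989 ] 47.383809494927675
pipe 147 [ 482.3 -201.1   85.2] lat 0.18925692746448883 -81.94717686764733 0.3878928135938121 2.329358056954673 s [19.35946097 59.70215923]
rear 12 [ 472.4 -130.2   94.2] lat 0.705772722961154 -242.58250371125104 -45.464782775117705 1.0451350780278457 s [-33.84134545 -15.82159784]
clamped 274 [ 492.4 -270.5   85.2] lat 0.13560489774745857 -81.48782628689281 -0.40985219230816305 2.2875818294099957 s [ 94.88534505 139.3597153 ]
```

View pics/c7.png

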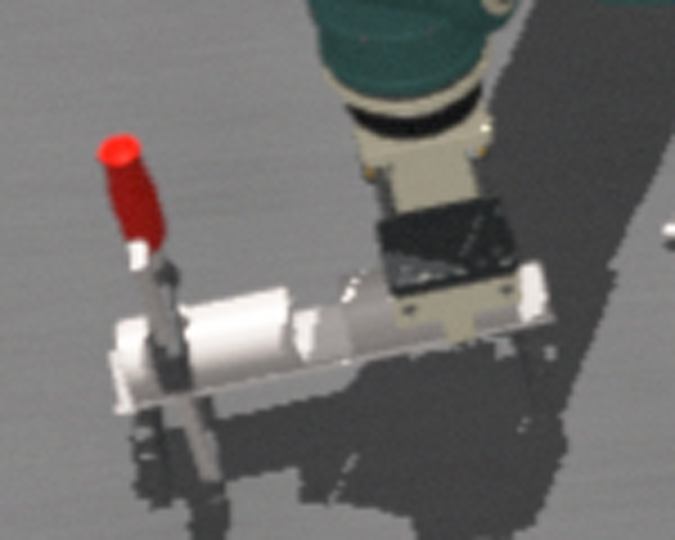

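The held pipe and the clamped pipe fit at the same axis height (85.2) and lateral position (0.2 vs 0.1 mm). A couple more half-millimetre steps to feel the seat.

Call:
{"api": "step_arm", "payload": {"series": [[[40,0,0,-0.5,0,0,0],[40,0,0,0,0,0,0],[40,0,0,0,0,0,0]]]}}

```text
time: 10.35
eef_pos: [475.4, -154.8, 75.6]
ee_rot: [-3.141, -0.0, -1.425]
force: [-3.8, 0.6, 1.8]
grip_width: 47.5
```

Call:
{"api": "step_arm", "payload": {"series": [[[40,0,0,-0.4,0,0,0],[40,0,0,0,0,0,0],[40,0,0,0,0,0,0]]]}}

```text
time: 10.6
eef_pos: [475.4, -154.8, 75.5]
ee_rot: [-3.141, -0.0, -1.425]
force: [-7.1, 1.8, 7.3]
grip_width: 47.7
```

Seated: contact at TCP z ≈ 75.6, matching the 85 mm axis. The side force shows I'm a few tenths too far in +x, so ease off and slide 20 mm along the V.

Call:
{"api": "step_arm", "payload": {"series": [[[40,-0.4,0,0.4,0,0,0],[40,0,0,0,0,0,0],[40,0.3,-2,0,0,0,0],[40,0.3,-2,0,0,0,0],[40,0.3,-2,0,0,0,0]]]}}

```text
time: 11.02
eef_pos: [475.8, -160.8, 75.1]
ee_rot: [3.141, 0.0, -1.425]
force: [-2.9, 1.1, -1.8]
grip_width: 47.2
```

Call:
{"api": "step_arm", "payload": {"series": [[[40,0.3,-2,0,0,0,0],[40,0.3,-2,0,0,0,0],[40,0.3,-2,0,0,0,0],[40,0.3,-2,0,0,0,0],[40,0.3,-2,0,0,0,0],[40,0.3,-2,0,0,0,0],[40,0,0,0,0,0,0]]]}}

```text
time: 11.6
eef_pos: [477.7, -173.1, 75.2]
ee_rot: [-3.142, -0.0, -1.425]
force: [-0.9, -0.3, -3.0]
grip_width: 47.4
```

Call:
{"api": "step_arm", "payload": {"series": [[[40,0.15,-1,0,0,0,0],[40,0.15,-1,0,0,0,0],[40,0.15,-1,0,0,0,0],[40,0.15,-1,0,0,0,0],[40,0.15,-1,0,0,0,0],[40,0,0,0,0,0,0]]]}}

```text
time: 12.1
eef_pos: [478.5, -177.9, 75.3]
ee_rot: [-3.141, -0.0, -1.425]
force: [-1.4, -0.1, -3.9]
grip_width: 47.4
```

```bash
python3 - <<'E'
from h import *
p,d=snap('scene','scene8')
cv2.imwrite('pics/c8.png',cv2.resize(cv2.imread('pics/scene8.png')[160:240,125:225],None,fx=7,fy=7,interpolation=2))
o=observe();print(o['eef_pos'],o['force'],o['grip_width'])
E
```

```text
[ 478.44529768 -177.89756937   75.26892564] [-1.06923538 -0.72020969 -2.5904003 ] 47.35659015973162
```

View pics/c8.png

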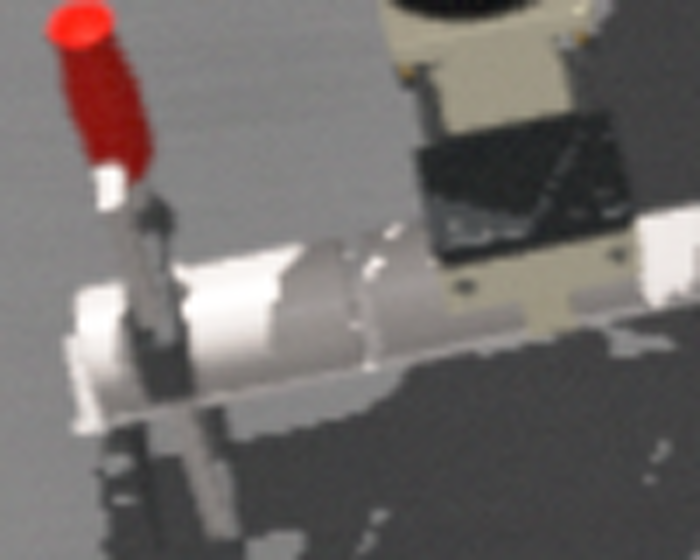

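The gap is now small, at about (360,290) in the crop. Continue in 0.6 mm steps, checking the force each time.

Call:
{"api": "step_arm", "payload": {"series": [[[40,0.09,-0.6,0,0,0,0],[40,0.09,-0.6,0,0,0,0],[40,0.09,-0.6,0,0,0,0],[40,0,0,0,0,0,0]]]}}

```text
time: 12.48
eef_pos: [478.7, -179.6, 75.2]
ee_rot: [3.142, -0.0, -1.425]
force: [-1.0, -0.1, -4.2]
grip_width: 47.3
```

Call:
{"api": "step_arm", "payload": {"series": [[[40,0.09,-0.6,0,0,0,0],[40,0.09,-0.6,0,0,0,0],[40,0,0,0,0,0,0]]]}}

```text
time: 12.73
eef_pos: [478.9, -180.8, 75.2]
ee_rot: [-3.142, -0.0, -1.425]
force: [-1.3, -0.1, -3.5]
grip_width: 47.0
```

Call:
{"api": "step_arm", "payload": {"series": [[[40,0.09,-0.6,0,0,0,0],[40,0.09,-0.6,0,0,0,0],[40,0,0,0,0,0,0]]]}}

```text
time: 12.98
eef_pos: [479.0, -182.0, 75.2]
ee_rot: [3.142, -0.0, -1.425]
force: [-1.4, 0.6, -3.2]
grip_width: 47.3
```

Call:
{"api": "step_arm", "payload": {"series": [[[40,0.09,-0.6,0,0,0,0],[40,0,0,0,0,0,0]]]}}

```text
time: 13.15
eef_pos: [479.1, -182.6, 75.2]
ee_rot: [-3.142, -0.0, -1.425]
force: [-1.4, 0.3, -2.7]
grip_width: 47.8
```

Call:
{"api": "step_arm", "payload": {"series": [[[40,0.09,-0.6,0,0,0,0],[40,0,0,0,0,0,0]]]}}

```text
time: 13.32
eef_pos: [479.2, -183.2, 75.3]
ee_rot: [-3.142, -0.0, -1.425]
force: [-1.6, 0.6, -3.7]
grip_width: 47.4
```

Call:
{"api": "step_arm", "payload": {"series": [[[40,0.09,-0.6,0,0,0,0],[40,0,0,0,0,0,0]]]}}

```text
time: 13.48
eef_pos: [479.3, -183.8, 75.2]
ee_rot: [-3.142, -0.0, -1.425]
force: [0.2, -1.4, -2.3]
grip_width: 47.2
```

Call:
{"api": "step_arm", "payload": {"series": [[[40,0.09,-0.6,0,0,0,0],[40,0,0,0,0,0,0]]]}}

```text
time: 13.65
eef_pos: [479.4, -184.4, 75.3]
ee_rot: [-3.142, -0.0, -1.425]
force: [-1.8, 0.1, -2.9]
grip_width: 47.5
```

```bash
python3 - <<'E'
from h import *
p,d=snap('scene','scene9')
cv2.imwrite('pics/c9.png',cv2.resize(cv2.imread('pics/scene9.png')[180:220,155:205],None,fx=14,fy=14,interpolation=2))
E
```

```text
(no output)
```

View pics/c9.png

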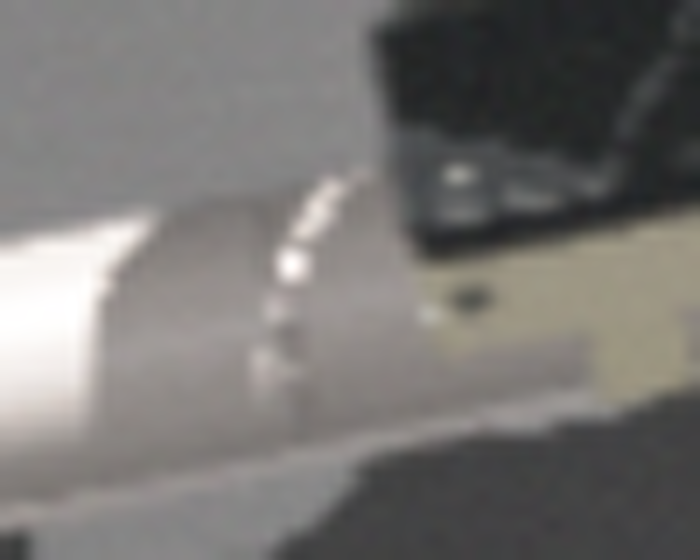

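Call:
{"api": "step_arm", "payload": {"series": [[[40,0.09,-0.6,0,0,0,0],[40,0,0,0,0,0,0]]]}}

```text
time: 13.87
eef_pos: [479.5, -184.8, 75.2]
ee_rot: [-3.142, 0.0, -1.425]
force: [-0.9, 2.9, -3.2]
grip_width: 47.4
```

The seam at (285,300) in the crop looks nearly closed, and a reaction force is starting. One more step.

Call:
{"api": "step_arm", "payload": {"series": [[[40,0.07,-0.5,0,0,0,0],[40,0,0,0,0,0,0],[40,0,0,0,0,0,0]]]}}

```text
time: 14.12
eef_pos: [479.5, -184.9, 75.2]
ee_rot: [3.141, 0.001, -1.425]
force: [-1.6, 6.5, -2.1]
grip_width: 47.5
```

Butted: reaction 6.5 N along the pipe and the TCP has stopped advancing. Ease down 0.3 mm and open.

Call:
{"api": "step_arm", "payload": {"series": [[[40,0,0,-0.3,0,0,0],[40,0,0,0,0,0,0],[55,0,0,0,0,0,0],[65,0,0,0,0,0,0],[70,0,0,0,0,0,0],[75,0,0,0,0,0,0],[75,0,0,0,0,0,0],[75,0,0,0,0,0,0]]]}}

```text
time: 14.78
eef_pos: [479.6, -185.5, 75.0]
ee_rot: [-3.141, -0.0, -1.425]
force: [0.1, -1.0, -0.4]
grip_width: 74.6
```

Open, and the force is zero. Rise straight up and then back away for a clear view.

Call:
{"api": "step_arm", "payload": {"series": [[[75,0,0,8,0,0,0],[75,0,0,15,0,0,0],[75,0,0,25,0,0,0],[75,0,0,35,0,0,0],[75,0,0,35,0,0,0],[75,0,0,35,0,0,0],[75,0,0,35,0,0,0],[75,-5,30,20,0,0,0],[75,-5,35,0,0,0,0],[75,-5,35,0,0,0,0],[75,-5,35,0,0,0,0],[75,-5,35,0,0,0,0]]]}}

```text
time: 15.78
eef_pos: [453.8, -14.0, 283.8]
ee_rot: [-3.141, -0.0, -1.425]
force: [0.3, 0.8, -0.3]
grip_width: 74.8
```

Call:
{"api": "step_arm", "payload": {"series": [[[75,-10,30,0,0,0,0],[75,-10,30,0,0,0,0],[75,-10,30,0,0,0,0],[75,-10,30,0,0,0,0],[75,-10,30,0,0,0,0],[75,-10,30,0,0,0,0],[75,-10,30,0,0,0,0],[75,0,0,0,0,0,0],[75,0,0,0,0,0,0]]]}}

```text
time: 16.53
eef_pos: [390.8, 81.4, 280.2]
ee_rot: [-3.126, 0.063, -1.292]
force: [-0.7, 0.4, -0.1]
grip_width: 75.3
```

```bash
python3 - <<'E'
from fit import *
for n in('scene','top'):
    p,d=snap(n,n+'10'); W=pts(n,d).reshape(-1,3);W=W[np.isfinite(W).all(1)]
    d0=np.array([.145,-.9894,0]);nn=np.array([.9894,.145,0]);v=W-[489,-246,0];l=v@nn;s=v@d0
    for nm,a,b in(('pipe',-94,-6),('clamped',6,50)):
        m=(abs(l)<26)&(W[:,2]>88)&(W[:,2]<120)&(s>a)&(s<b)
        c,dd,aa,q,t,e=cyl(W[m],d0,24.15); print(n,nm,m.sum(),np.round(c,1),'lat',round((c-[489,-246,0])@nn,2),'yaw',round(np.degrees(aa),2),'pitch',round(np.degrees(q[3]),2),'rms',round(e,1))
    m=(abs(l)<12)&(W[:,2]>98)&(W[:,2]<120)&(s<20)&(s>-150); print('rear end s',np.percentile(s[m],[0.3,1,2]))
    z=np.load(f'pics/{n}0.npz')['p']; df=cv2.absdiff(p,z).max(2); print('moved px hammer/grinder/slim/wide')
a=cv2.imread('pics/scene10.png')[130:250,110:260];b=cv2.imread('pics/top10.png')[200:290,325:480]
cv2.imwrite('pics/c10.png',np.vstack([cv2.resize(a,(480,300),interpolation=2),cv2.resize(b,(480,280),interpolation=2)]))
o=observe();print(o['time'],o['eef_pos'],o['force'])
E
```

```text
scene pipe 489 [ 481.6 -196.6   84.7] lat -0.15 yaw -81.5 pitch 0.04 rms 2.4
scene clamped 253 [ 493.1 -273.6   85. ] lat 0.09 yaw -81.93 pitch -0.69 rms 2.3
rear end s [-96.79942381 -95.81507082 -93.91668246]
moved px hammer/grinder/slim/wide
top pipe 813 [ 481.4 -196.7   83.5] lat -0.41 yaw -81.21 pitch 0.12 rms 1.5
top clamped 404 [ 492.9 -273.7   84. ] lat -0.13 yaw -81.45 pitch 0.85 rms 1.5
rear end s [-97.6472974  -97.13946098 -95.92385293]
moved px hammer/grinder/slim/wide
16.6333 [391.18619578  81.06267118 280.08363076] [-0.01513525 -0.43245651  0.44347944]
```

View pics/c10.png

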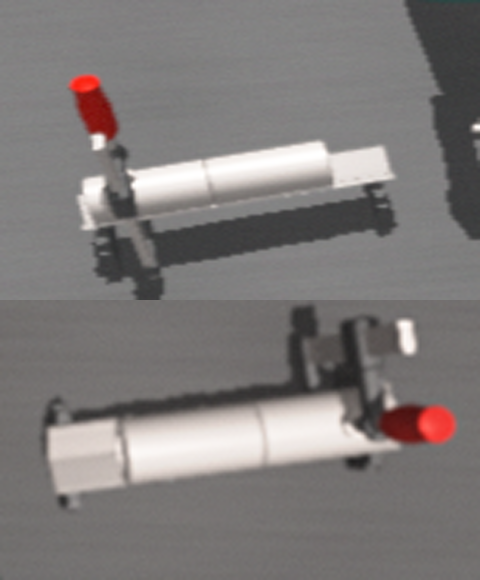

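View pics/scene10.png

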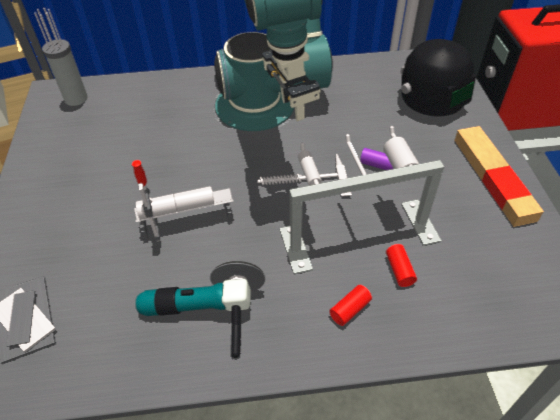

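The seam at (205,190) in the top crop is closed. Both views put the pipe in line with the clamped pipe to within 0.3 mm and 0.5°. The other pipes, hammer and grinder look unmoved. Confirm the bystanders numerically and check the joints before handing in.

```bash
python3 - <<'E'
from h import *
a=np.load('pics/scene0.npz')['p'];b=np.load('pics/scene10.npz')['p']
for nm,(x0,y0,x1,y1) in dict(slim=(297,143,322,185),wide=(383,125,418,175),hammer=(257,150,352,196),grinder=(133,258,268,358)).items():
    g=[cv2.cvtColor(i[y0:y1,x0:x1],cv2.COLOR_RGB2GRAY).astype(np.float32) for i in(a,b)]
    print(nm,cv2.phaseCorrelate(g[0],g[1]))
o=observe();print(np.round(o['joints'],3),np.abs(o['joint_velocities']).max(),o['force'])
E
```

```text
slim ((0.38828864893940107, 0.6044040786919567), 0.4660258348253038)
wide ((0.02390104556364747, -0.028033481956239115), 0.995459894074334)
hammer ((0.12499419994385619, -0.04610247372291809), 0.6763084886802567)
grinder ((0.5147152110730673, 0.039990087274375696), 0.9776383161191587)
[ 0.091 -0.519  1.887  0.066  1.77   2.968] 0.005052797507853832 [-0.01513525 -0.43245651  0.44347944]
```

Joint 6 sits right at the edge of its range (2.968 of 2.97), so back it off in the free space here.

Call:
{"api": "step_arm", "payload": {"series": [[[75,0,0,0,0,0,6],[75,0,0,0,0,0,6],[75,0,0,0,0,0,6],[75,0,0,0,0,0,0],[75,0,0,0,0,0,0],[75,0,0,0,0,0,0]]]}}

```text
time: 17.13
eef_pos: [391.2, 81.1, 280.0]
ee_rot: [-3.127, 0.063, -0.982]
force: [0.7, 1.0, -0.3]
grip_width: 74.8
```

```bash
python3 - <<'E'
from h import *
o=observe();print(o['time'],np.round(o['joints'],3),o['eef_pos'],o['force'])
print(close_job())
E
```

```text
17.1333 [ 0.093 -0.504  1.878  0.064  1.785  2.659] [391.1661241   81.10048695 280.03240156] [ 0.74116339  1.0316375  -0.31839523]
the job is handed in; nothing more can be done
None
```

I lifted the 48 mm pipe off the middle hook, lowered it into the V in the gripper, slid it until it butted and let go. I handed the job in at 17.1 s; no verdict was reported.

- **Butting:** on the last step the reaction along the pipe rose to 6.5 N and the arm stopped advancing. The seam looks closed in both views, though I didn't measure the gap itself.
- **Alignment after release:** both cameras put the pipe within about 0.3 mm sideways, 0.5 mm in height and 0.5° in yaw of the clamped pipe.
- **Bystanders:** the wide pipe, hammer and grinder moved by at most about half a pixel in the picture. The slim pipe's check was weak because a shadow from the arm had changed there (0.7 px, low match), but it visibly still hangs in place.
- **One flaw:** while I backed the arm away from the finished joint, joint 6 ran up to 2.968, against a limit of 2.97. This tilted the tool slightly in free space. I turned it back to 2.66 before handing in, and the arm was touching nothing.

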